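# Sort the wooden craft cut-outs into their trays

## Task

Class is over: sort the five loose wooden cut-outs on the bench into the three white trays, each into the walled part of the tray whose glued-on sample has the same shape (two discs, two leaves, one hexagon). Every piece must lie flat on the bottom of its tray, the way up it is now, side by side and not on top of another or leaning on a wall. Leave the glue bottle and the paint bottle standing where they are.

Things in the scene. Friction and masses are not known exactly. Their poses are not given: they have to be found in the camera images.
- disc_1: Loose round dark-wood disc, 36 mm diameter, 15 mm thick, lying flat, 15 g. Origin: centre of its underside; z up. The two discs are alike.
- leaf_1: Loose dark-wood leaf cut-out lying flat, 15 mm thick, 25 g; pale veins on top. Its middle 44 mm has parallel sides 30 mm apart; pointed ends, the tip at x = +37 mm, the other running into a 6 mm wide stem that ends at x = -56 mm. Origin: centre of the blade's underside; x along the leaf to its tip, z up. The two leaves are alike.
- leaf_2: Loose dark-wood leaf cut-out lying flat, 15 mm thick, 25 g; pale veins on top. Its middle 44 mm has parallel sides 30 mm apart; pointed ends, the tip at x = +37 mm, the other running into a 6 mm wide stem that ends at x = -56 mm. Origin: centre of the blade's underside; x along the leaf to its tip, z up. The two leaves are alike.
- disc_2: Loose round dark-wood disc, 36 mm diameter, 15 mm thick, lying flat, 15 g. Origin: centre of its underside; z up. The two discs are alike.
- hexagon_1: Loose dark-wood regular hexagon tile lying flat, 54 mm across flats (62 across corners), 15 mm thick, 30 g. Origin: centre of its underside; its x axis is square to one pair of flats, z up.
- tray_disc: Fixed white open tray for the discs. Origin: centre of the underside of its walled part, which is 135 (x) by 160 (y) mm outside, 26 high, walls 5 and floor 5 thick (125 by 150 inside). Beyond its +x wall (away from the robot) a solid ledge, 74 deep, 20 high, bears at x = +105 a glued-on dark-wood sample disc, 5 thick, that shows which tray it is. Yaw up to 0.1 rad.
- tray_leaf: Fixed white open tray for the leaves. Origin: centre of the underside of its walled part, which is 135 (x) by 160 (y) mm outside, 26 high, walls 5 and floor 5 thick (125 by 150 inside). Beyond its +x wall (away from the robot) a solid ledge, 74 deep, 20 high, bears at x = +105 a glued-on dark-wood sample leaf, 5 thick, that shows which tray it is. Yaw up to 0.1 rad.
- tray_hexagon: Fixed white open tray for the hexagon. Origin: centre of the underside of its walled part, which is 135 (x) by 160 (y) mm outside, 26 high, walls 5 and floor 5 thick (125 by 150 inside). Beyond its +x wall (away from the robot) a solid ledge, 74 deep, 20 high, bears at x = +105 a glued-on dark-wood sample hexagon, 5 thick, that shows which tray it is. Yaw up to 0.1 rad.
- glue_bottle: Standing grey glue bottle with an orange cap, 56 mm diameter, 160 mm tall, loose, not part of the job. Origin: centre of its underside.
- paint_bottle: Standing small blue paint bottle with a black cap, 38 mm diameter, 90 mm tall, loose, not part of the job. Origin: centre of its underside.

How it is judged:
By the outcome, as a careful person would: the job done as asked, in the order asked, and still so for the second after the job is handed in, with the robot touching nothing.
It also fails if it takes over 109 s, if anything falls off the work surface, if the arm or the gripper's body presses on something with over 40 N, if the wrist force passes 120 N, or if a joint passes its speed limit or range.

## Robot

A 7-joint arm with a two-finger parallel gripper is mounted at the origin on the work surface. World frame = base frame: x ahead of the robot, y to its left, z up, the work surface at z = 0. Lengths are in m, angles in rad, forces in N, time in s.
With the tool pointing down it reaches from about 0.4 to 0.85 m from the base axis. Payload 4.5 kg.
Tool frame: the origin (TCP) lies midway between the tips of the shut fingers; the grasp point (between the pads) lies 19 mm behind it; z points along the fingers, y is the line along which they close (so a half turn about z gives the same grasp; the last joint's range is limited). The gripper opens to 88 mm and grips with 3 to 60 N. Pads are 18 mm wide; open, the fingers measure 123 mm over their backs; the gripper's body (75 mm by 187 mm) begins 45 mm behind the grasp point.
Start: joints at [1.199, 0.689, -0.195, 1.565, 0.157, 0.902, -0.215], TCP at [0.247, -0.574, 0.239] pointing down, gripper open.
Joint ranges: [-3.01, 3.01], [-0.46, 2.08], [-1.47, 1.51], [0.13, 2.56], [-1, 4.14], [0.04, 2.09], [-2.66, 2.66]. Speed limits (rad/s): [2.57, 2.57, 3.14, 3.14, 3.14, 3.14, 3.14].

## Interface

Orientations are given as a unit quaternion [x, y, z, w].
In Python, from plant import * gives the robot as it stands.
- The arm moves only by the tool send_rows, never from a script. Its argument "targets" is a list of rows, each a list of 2 entries, a list of its own where there are three numbers: the shift along the tool's x, y, z in units of 0.3 m (1.0 is 0.3 m), then the turn, a rotation vector about the tool's x, y, z in units of pi rad (1.0 is pi rad). A call has 1 to 12 rows; each row is the pose to reach, as a shift and turn from the pose commanded when the call began, along the tool's axes at that moment, turning the shorter way round; what a row does not reach only later rows make up. A row lasts 1/8 s, in which the tool goes at most 62.5 mm and 10.7 degrees, less where a joint would pass 70% of its speed; a pose out of reach is approached as far as the arm can. A call with a number of a shift or a turn outside -1 to 1 is refused whole. A call with a gripper value outside its range is refused whole. "fingers" is the opening, from 0 (shut) to 1 (fully open), set as the call begins (left out, the last holds). The fingers move at their own pace and stop on an object; "newtons" is the grip in N (left out, the last holds). Time passes only in rows, so rows that repeat a pose let the fingers close. It gives the time, the measured TCP pose, the force, the opening and the grip force at its end, in the units of the state.
- get_state(): the state, without advancing time (a new reading comes with each control period).
- snapshot(name): name is "scene" or "side" or "wrist"; returns a dict with "img" (400x640x3 uint8, blue, green, red), "fx", "fy", "cx", "cy" (pixels), "cam_to_world" (4x4, takes a point from camera to world coordinates); the wrist camera has in their place "T_tool_cam" (4x4, takes a point from camera to tool coordinates, whose origin is the TCP and whose axes are the flange's). Camera axes: x right, y down, z forward; pixel columns grow to the right and rows downward; lengths in m; the calibration is good to about 2 mm. A picture is of the moment at which its call begins: read the wrist's pose just before it. There is no depth.
- finish_job(): hands the job in; it is judged then, once.
The state is a dict: "clock": time; "q": joint angles; "qd": joint speeds; "joint_torque": joint torques, N m; "tool_pos": TCP position; "eef_rot": TCP orientation; "contact_force": force on the tool from outside, world axes, zero at the start; "moment": the same for the moment, N m; "opening": opening from 0.0 (shut) to 1.0 (fully open); "finger_force": force on a finger pad.
Only numpy, scipy, OpenCV 4.12 (cv2) and the standard library are available. Lean on these libraries where they do the work, as an engineer would, in place of code of your own. Each camera call takes 0.05 s, during which the arm holds its last target. There are 200 camera calls.

## Working session

There is one attempt and no reset: what is moved stays moved. The work goes in short steps, Python scripts to look and compute and a tool call to move; the robot and the scene stay as the last step left them, time stands still between calls to the robot, and variables do not carry over. Pictures are saved under pics/ and viewed, at most 15 in all, crops included, and the job is handed in when it is done.

Besides the shell and the picture viewer there is one more tool, called after "Emit:" as name(argument=value, ...) on one line, values as JSON. send_rows: Moves the arm, as the interface text tells. Its arguments: {"type":"object","properties":{"targets":{"type":"array"},"fingers":{"type":"number"},"newtons":{"type":"number"}},"required":["targets"]}

```bash
ls; mkdir -p pics; python3 - <<'E'
from plant import *
import cv2,pickle
s=get_state();print({k:np.round(v,3) if 0 else v for k,v in s.items()})
d={}
for n in("scene","side","wrist"):
    r=snapshot(n);d[n]=r;cv2.imwrite(f"pics/{n}0.png",r["img"]);print(n,r["fx"],r["cx"],r["cy"],r.get("cam_to_world",r.get("T_tool_cam")))
pickle.dump((s,d),open("d0.pkl","wb"))
E
```

```text
pics
{'clock': 0.0, 'q': array([ 1.19879108,  0.6899809 , -0.19452387,  1.56634089,  0.1572786 ,
        0.90251116, -0.21511001]), 'qd': array([ 6.56331930e-04, -1.08358795e-03, -2.12680460e-03,  1.12062682e-03,
       -1.15823034e-03, -9.37189028e-05, -1.14781252e-04]), 'joint_torque': array([ 2.65002818e-04, -5.27549100e+01, -1.26667354e+00, -1.53425092e+01,
       -5.26529015e-02,  6.62080856e-03,  1.91033205e-04]), 'tool_pos': array([ 0.24643565, -0.57367021,  0.23791305]), 'eef_rot': array([ 9.79478480e-01,  2.01546649e-01, -2.41747845e-04, -8.93002072e-04]), 'contact_force': array([ 0.60851028, -0.44107844,  0.37379633]), 'moment': array([-0.00924961,  0.02631452, -0.00728767]), 'finger_force': 0.0, 'opening': 1.002473617452993}
scene 411.6747658275156 317.65503867655474 195.8231853678804 [[ 0.46909905  0.66436715 -0.58186113  1.23015555]
 [ 0.88301789 -0.3416373   0.32181262 -0.3900229 ]
 [ 0.01501627 -0.66475578 -0.74690981  0.88815837]
 [ 0.          0.          0.          1.        ]]
side 480.01142307456047 312.71940726991613 194.7293123912883 [[-0.83921994 -0.28819314  0.46114488 -0.15065141]
 [-0.54346518  0.47389585 -0.69286962  1.04013396]
 [-0.01885438 -0.83208619 -0.55432579  0.86589166]
 [ 0.          0.          0.          1.        ]]
wrist 329.0529937443432 323.5820023446503 199.3073717650515 [[ 1.22674111e-03 -9.65021319e-01 -2.62168552e-01  6.59449956e-02]
 [ 9.99999191e-01  1.09598705e-03  6.44963911e-04  3.64965239e-06]
 [-3.35070586e-04 -2.62169131e-01  9.65021883e-01 -1.46304696e-01]
 [ 0.00000000e+00  0.00000000e+00  0.00000000e+00  1.00000000e+00]]
```

View pics/scene0.png

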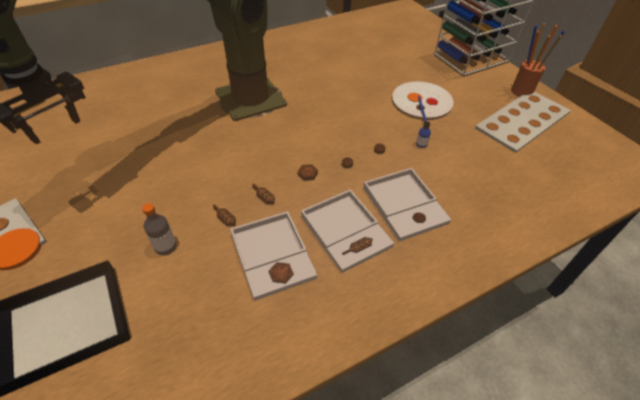

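View pics/side0.png

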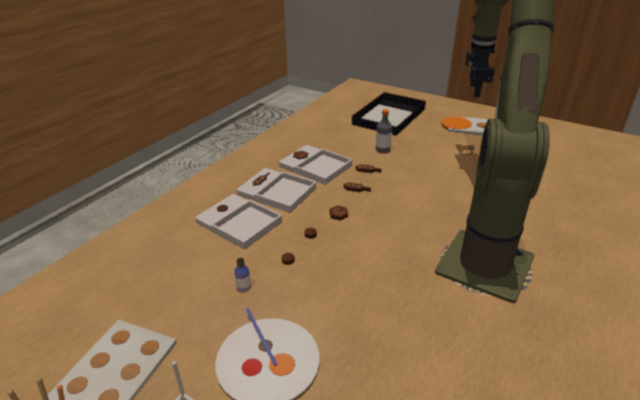

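The scene view shows the trays, hexagon (~272,252), leaf (~347,228) and disc (~405,203). The loose pieces are the leaves at (225,215) and (263,194), the hexagon at (308,172), and the discs at (347,162) and (380,148). The side view shows the same, with discs at (288,258) and (310,232), the hexagon at (339,212), and leaves at (356,187) and (367,168).

```bash
cat > h.py <<'E'
import numpy as np,cv2,pickle
from scipy.spatial.transform import Rotation as R
def ray(r,uv,T=None):
    T=r["cam_to_world"] if T is None else T
    d=np.array([(uv[0]-r["cx"])/r["fx"],(uv[1]-r["cy"])/r["fy"],1.])
    return T[:3,3],T[:3,:3]@d
def onz(r,uv,z,T=None):
    o,d=ray(r,uv,T);return o+d*(z-o[2])/d[2]
def tri(a,b):
    (o1,d1),(o2,d2)=a,b
    t=np.linalg.lstsq(np.c_[d1,-d2],o2-o1,rcond=None)[0]
    p,q=o1+d1*t[0],o2+d2*t[1];return (p+q)/2,np.linalg.norm(p-q)
def wristT(s,r):
    T=np.eye(4);T[:3,:3]=R.from_quat(s["eef_rot"]).as_matrix();T[:3,3]=s["tool_pos"];return T@r["T_tool_cam"]
def blobs(m,amin,amax):
    n,l,st,c=cv2.connectedComponentsWithStats(m.astype(np.uint8))
    return [(i,st[i],c[i]) for i in range(1,n) if amin<st[i][4]<amax],l
E
python3 - <<'E'
from h import *
s,d=pickle.load(open("d0.pkl","rb"))
for n,(x0,y0,x1,y1) in {"scene":(180,120,460,300),"side":(190,130,400,280)}.items():
    im=d[n]["img"]
    g=im[...,2].astype(int)
    m=np.zeros(g.shape,bool);m[y0:y1,x0:x1]=(g[y0:y1,x0:x1]<115)
    b,l=blobs(m,30,2000)
    for i,st,c in b:
        p=onz(d[n],c,.012);hsv=im[l==i].mean(0)
        print(n,st,np.round(c,1),np.round(p,3),hsv.round())
    w=np.zeros(g.shape,bool);w[y0:y1,x0:x1]=(im[y0:y1,x0:x1,0]>110)
    b,l=blobs(w,300,20000)
    for i,st,c in b:
        q=cv2.boxPoints(cv2.minAreaRect(np.argwhere(l==i)[:,::-1].astype(np.float32)))
        h=cv2.approxPolyDP(cv2.convexHull(np.argwhere(l==i)[:,::-1].astype(np.int32)),4,True)[:,0]
        print(n,"white",st,[(tuple(u),np.round(onz(d[n],u,.024)[:2],3)) for u in h])
E
```

```text
scene [180 120  35  22 401] [191.1 127.2] [ 0.086 -0.243  0.012] [39. 68. 97.]
scene [415 120  16  28 275] [423.4 134.8] [0.469 0.425 0.012] [72. 70. 81.]
scene [374 144  11  10  93] [379.1 148.6] [0.459 0.256 0.012] [36. 58. 88.]
scene [342 158  11  10  99] [346.9 162.6] [0.468 0.131 0.012] [36. 58. 89.]
scene [298 165  20  16 230] [307.2 172.6] [0.451 0.003 0.012] [37. 61. 97.]
scene [368 171  65  27 201] [403.7 180.8] [0.612 0.242 0.012] [ 77.  89. 104.]
scene [253 184  22  21 222] [264.3 195.3] [ 0.476 -0.147  0.012] [40. 64. 96.]
scene [364 186  85  55 277] [395.9 218. ] [0.717 0.139 0.012] [ 75.  88. 105.]
scene [306 193  68  29 185] [341.3 204.6] [0.607 0.031 0.012] [ 79.  91. 106.]
scene [213 205  23  22 245] [225.  216.6] [ 0.499 -0.272  0.012] [39. 63. 96.]
scene [413 213  12  10  96] [418.6 217.5] [0.744 0.196 0.012] [45. 61. 89.]
scene [234 215  54  18 153] [259.9 223.2] [ 0.564 -0.196  0.012] [ 77.  90. 105.]
scene [302 214  90  58 223] [337.8 247.1] [ 0.727 -0.049  0.012] [ 77.  91. 108.]
scene [343 238  29  16 202] [359.2 245.2] [0.747 0.003 0.012] [ 52.  71. 102.]
sce
[... 2732 characters left out ...]
), np.int32(178)), array([ 0.569, -0.118])), ((np.int32(279), np.int32(161)), array([ 0.769, -0.131])), ((np.int32(305), np.int32(145)), array([ 0.757, -0.279]))]
side white [ 237  168   79   38 1345] [((np.int32(315), np.int32(181)), array([ 0.588, -0.085])), ((np.int32(290), np.int32(205)), array([0.578, 0.072])), ((np.int32(237), np.int32(190)), array([0.774, 0.092])), ((np.int32(263), np.int32(168)), array([ 0.788, -0.063]))]
side white [ 195  194   86   49 1855] [((np.int32(280), np.int32(214)), array([0.577, 0.126])), ((np.int32(243), np.int32(242)), array([0.586, 0.286])), ((np.int32(195), np.int32(217)), array([0.785, 0.271])), ((np.int32(231), np.int32(194)), array([0.775, 0.12 ]))]
```

```bash
cat >> h.py <<'E'
def rows(s,*wps):
    """waypoints (x,y,z,yaw) -> shift/turn in the units of a move, from measured pose s"""
    r0=R.from_quat(s["eef_rot"])
    for x,y,z,yaw in wps:
        sh=r0.inv().apply(np.array([x,y,z])-s["tool_pos"])/.3
        g=R.from_euler("z",yaw)*R.from_euler("x",np.pi)
        tu=(r0.inv()*g).as_rotvec()/np.pi
        print((x,y,z,yaw),np.round(sh,3).tolist(),np.round(tu,3).tolist(),"rows>=%.1f"%max(np.linalg.norm(sh)*.3/.0625,np.linalg.norm(tu)*180/10.7))
E
python3 - <<'E'
from h import *
from plant import get_state
rows(get_state(),(.37,-.30,.33,0),(.47,0,.38,0))
E
```

```text
(0.37, -0.3, 0.33, 0) [0.739, -0.676, -0.305] [-0.0, 0.0, 0.129] rows>=5.0
(0.47, 0, 0.38, 0) [1.44, -1.464, -0.471] [-0.0, 0.0, 0.129] rows>=10.1
```

Emit:
send_rows(targets=[[[0.74, -0.68, -0.3], [0, 0, 0.129]], [[0.74, -0.68, -0.3], [0, 0, 0.129]], [[0.74, -0.68, -0.3], [0, 0, 0.129]], [[0.74, -0.68, -0.3], [0, 0, 0.129]], [[0.74, -0.68, -0.3], [0, 0, 0.129]], [[0.74, -0.68, -0.3], [0, 0, 0.129]]])

```text
clock: 0.9
tool_pos: [0.3732, -0.2947, 0.33]
eef_rot: [1.0, 0.005, 0.002, -0.0]
contact_force: [-0.5, 0.1, 0.8]
opening: 1.0
finger_force: 0.0
```

Emit:
send_rows(targets=[[[0.34, -1.0, -0.18], [0, 0, 0]], [[0.34, -1.0, -0.18], [0, 0, 0]], [[0.34, -1.0, -0.18], [0, 0, 0]], [[0.34, -1.0, -0.18], [0, 0, 0]], [[0.34, -1.0, -0.18], [0, 0, 0]], [[0.34, -1.0, -0.18], [0, 0, 0]], [[0.34, -1.0, -0.18], [0, 0, 0]], [[0.34, -1.0, -0.18], [0, 0, 0]]])

```text
clock: 1.9
tool_pos: [0.4714, -0.0017, 0.3822]
eef_rot: [1.0, -0.002, -0.001, 0.001]
contact_force: [-0.4, 0.1, 0.2]
opening: 1.0
finger_force: 0.0
```

```bash
python3 - <<'E'
from plant import *
import cv2,pickle
s=get_state();r=snapshot("wrist");print(s["clock"],s["tool_pos"],s["eef_rot"],s["q"])
pickle.dump((s,r),open("w1.pkl","wb"));cv2.imwrite("pics/w1.png",r["img"])
E
```

```text
1.9 [ 0.47138938 -0.0016859   0.38218629] [ 9.99997984e-01 -1.72673685e-03 -7.33052985e-04  7.16540396e-04] [ 0.03651684  0.31555815 -0.18389277  1.78580197  0.06695339  1.04784075
 -1.74630645]
```

View pics/w1.png

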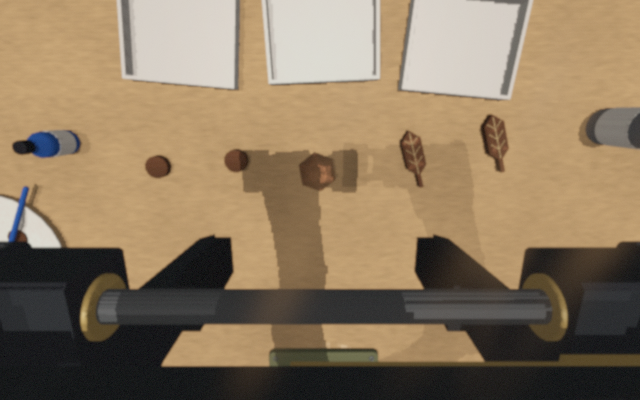

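The wrist view shows discs at (157,166) and (235,160), the hexagon at (317,171), and leaves at (413,157) and (495,142), with tips up (+x) and stems toward the robot. The paint bottle base is at ~(75,142).

```bash
cat >> h.py <<'E'
def pieces(s,r,v=75,roi=(100,200,90,560),amin=150):
    T=wristT(s,r);im=cv2.GaussianBlur(r["img"],(3,3),0).astype(int)
    m=np.zeros(im.shape[:2],bool);y0,y1,x0,x1=roi
    m[y0:y1,x0:x1]=((im[...,2]-im[...,0]>18)&(im[...,2]<v+45)&(im[...,1]<v))[y0:y1,x0:x1]
    m=cv2.morphologyEx(m.astype(np.uint8),cv2.MORPH_CLOSE,np.ones((5,5)))
    out=[]
    b,l=blobs(m,amin,20000)
    for i,st,c in b:
        k=max(cv2.findContours((l==i).astype(np.uint8),0,2)[0],key=len)[:,0].astype(float)
        w=np.array([onz(r,u,.015,T)[:2] for u in k])*1000
        out.append((c,w))
    return out
E
python3 - <<'E'
from h import *
s,r=pickle.load(open("w1.pkl","rb"));T=wristT(s,r)
s0,d=pickle.load(open("d0.pkl","rb"))
for c,w in pieces(s,r):
    q=cv2.minAreaRect(w.astype(np.float32));v=w-w.mean(0)
    M=cv2.moments(w.astype(np.float32));cen=(M["m10"]/M["m00"],M["m01"]/M["m00"])
    ev=np.linalg.svd(v)[2][0] if 0 else np.linalg.eigh(v.T@v)[1][:,1]
    print(np.round(c,1),"cen",np.round(cen,1),"box",np.round(q[0],1),np.round(q[1],1),round(q[2],1),"pca",round(np.degrees(np.arctan2(ev[1],ev[0])),1),"area",M["m00"])
# height check: near tray corners & discs, scene vs wrist
for n,a,b in(("disc2",(157,166.5),(379.1,148.6)),("disc1",(235.5,160),(346.9,162.6)),("hex",(317.5,171),(307.2,172.6)),("leafL",(413,157),(264.3,195.3)),("leafR",(495,142),(225,216.6))):
    print(n,*[np.round(x,4) for x in tri(ray(r,a,T),ray(d["scene"],b))])
# white regions: floor quads
im=r["img"];m=(im.min(2)>150);m[150:]=0
b,l=blobs(m,1000,60000)
for i,st,c in b:
    h=cv2.approxPolyDP(cv2.convexHull(np.argwhere(l==i)[:,::-1].astype(np.int32)),5,True)[:,0]
    print(st,[(tuple(u.tolist()),np.round(onz(r,u,.026,T)[:2],3).tolist()) for u in h])
E
```

```text
[489.1 139.6] cen [ 491.6 -258.1] box [ 486.3 -261. ] [86.7 25.3] 11.9 pca -162.6 area 777.4799292241223
[411.9 157.5] cen [ 463.7 -142.4] box [ 462.3 -143.7] [88.2 30.4] 17.3 pca -156.9 area 1305.9076629022602
[237.8 160.3] cen [461.  131.5] box [461.3 131.9] [36.  31.9] 86.5 pca 106.0 area 879.8114220972639
[313.8 170.4] cen [444.6  13.5] box [443.2   7.9] [53.6 52.4] 10.0 pca 154.7 area 1576.8438471648142
[158.5 166.2] cen [452.  256.7] box [451.9 256.5] [29.8 36.9] 19.3 pca 129.5 area 868.945093175862
disc2 [4.490e-01 2.656e-01 3.000e-04] 0.0018
disc1 [0.4595 0.1379 0.0022] 0.0009
hex [0.4417 0.0074 0.002 ] 0.0011
leafL [ 0.4649 -0.1449  0.0007] 0.0042
leafR [ 0.489  -0.2721  0.0026] 0.0051
[ 116    0  120   89 9107] [((235, 0), [0.681, 0.117]), ((233, 88), [0.568, 0.128]), ((122, 77), [0.583, 0.286]), ((116, 0), [0.682, 0.278])]
[ 261    0  119   84 9160] [((379, 78), [0.581, -0.083]), ((268, 83), [0.575, 0.077]), ((261, 0), [0.681, 0.082]), ((379, 0), [0.681, -0.079])]
[  402     0   131   100 10049] [((532, 0), [0.681, -0.287]), ((509, 99), [0.552, -0.274]), ((402, 88), [0.567, -0.117]), ((414, 0), [0.681, -0.126])]
```

```bash
python3 - <<'E'
from h import *
from plant import get_state
rows(get_state(),(.442,.010,.15,0))
E
```

```text
(0.442, 0.01, 0.15, 0) [-0.097, -0.039, 0.774] [0.0, 0.0, -0.001] rows>=3.8
```

Emit:
send_rows(targets=[[[-0.1, -0.04, 0.774], [0, 0, 0]], [[-0.1, -0.04, 0.774], [0, 0, 0]], [[-0.1, -0.04, 0.774], [0, 0, 0]], [[-0.1, -0.04, 0.774], [0, 0, 0]], [[-0.1, -0.04, 0.774], [0, 0, 0]], [[-0.1, -0.04, 0.774], [0, 0, 0]]])

```text
clock: 2.7
tool_pos: [0.4432, 0.012, 0.1517]
eef_rot: [1.0, -0.001, 0.001, 0.0]
contact_force: [-0.0, 0.5, -0.1]
opening: 0.999
finger_force: 0.0
```

```bash
cat > look.py <<'E'
import sys;from h import *
from plant import get_state,snapshot
n=sys.argv[1];s=get_state();r=snapshot("wrist");cv2.imwrite(f"pics/{n}.png",r["img"]);pickle.dump((s,r),open(n+".pkl","wb"))
print(s["clock"],s["tool_pos"].round(4),s["eef_rot"].round(4),s["q"].round(2))
E
python3 look.py w2
```

```text
2.7 [0.4432 0.012  0.1517] [ 1.0e+00 -5.0e-04  1.1e-03  2.0e-04] [-0.06  0.62 -0.11  2.19  0.19  0.34 -1.9 ]
```

View pics/w2.png

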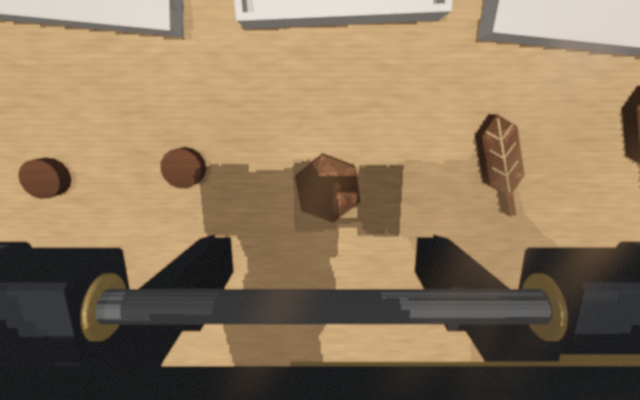

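The close view shows the hexagon around (328,188), with vertical flats at columns 298 and 358 and corners at (324,153) and (328,221). Discs are at (183,167) and (44,177), and a leaf is at (500,160). I'll use a shade-independent mask (G/R).

```bash
cat >> h.py <<'E'
def pieces(s,r,k=.70,roi=(95,245,0,640),amin=150,z=.015):
    T=wristT(s,r);im=cv2.GaussianBlur(r["img"],(3,3),0).astype(float)
    m=np.zeros(im.shape[:2],np.uint8);y0,y1,x0,x1=roi
    m[y0:y1,x0:x1]=((im[...,1]/(im[...,2]+1)<k)&(im[...,2]>40)&(im[...,2]>im[...,0]*1.3))[y0:y1,x0:x1]
    m=cv2.morphologyEx(m,cv2.MORPH_CLOSE,np.ones((7,7)))
    b,l=blobs(m,amin,20000);out=[]
    for i,st,c in b:
        k=max(cv2.findContours((l==i).astype(np.uint8),0,2)[0],key=len)[:,0]
        k=cv2.convexHull(k)[:,0].astype(float)
        out.append((c,st,k,np.array([onz(r,u,z,T)[:2] for u in k])*1000))
    return out
def report(s,r,**a):
    for c,st,k,w in pieces(s,r,**a):
        q=cv2.minAreaRect(w.astype(np.float32));M=cv2.moments(w.astype(np.float32))
        print(st[:5],"cen",np.round((M["m10"]/M["m00"],M["m01"]/M["m00"]),1),"box",np.round(q[0],1),np.round(q[1],1),round(q[2],1),"A",round(M["m00"]))
E
python3 - <<'E'
from h import *
for n in("w1","w2"):
    s,r=pickle.load(open(n+".pkl","rb"));print(n);report(s,r)
    # side view comparisons
for c,st,k,w in pieces(s,r):
    if abs(c[0]-328)<20: print(cv2.approxPolyDP(k.astype(np.float32),3,True)[:,0].tolist(),cv2.approxPolyDP(w.astype(np.float32),3,True)[:,0].round(1).tolist())
im=r["img"];print(im[190,310],im[190,280],im[100,300],im[190,340])
E
```

```text
w1
[482 116  25  53 788] cen [ 491.9 -267.3] box [ 487.4 -268.1] [85.1 32.2] 16.7 A 1978
[401 133  24  53 706] cen [ 466.  -143.4] box [ 461.8 -144.5] [86.7 29. ] 16.7 A 1868
[226 150  21  21 347] cen [461.3 134.1] box [461.4 134.2] [31.3 31.9] 86.3 A 806
[301 155  33  29 597] cen [443.8   9.2] box [447.    8.3] [44.9 47.7] 8.2 A 1626
[146 157  24  20 370] cen [452.  258.1] box [451.9 258. ] [30.4 35.7] 17.6 A 874
w2
[623  95  17  60 814] cen [ 497.3 -248. ] box [ 497.1 -247.2] [49.3 13. ] 14.0 A 543
[ 477  116   40   71 1603] cen [ 477.9 -135.4] box [ 476.  -132.4] [33.7 56.2] 76.3 A 1374
[ 162  149   43   38 1294] cen [461.3 133.6] box [461.1 133.6] [32.4 37. ] 0.0 A 958
[ 312  156   47   63 1406] cen [ 4.456e+02 -3.000e-01] box [447.2  -2.4] [56.5 33. ] 21.4 A 1449
[  20  159   50   38 1490] cen [452.3 255.9] box [452.3 255.8] [32.4 43.2] 13.4 A 1134
[[321.0, 156.0], [354.0, 169.0], [358.0, 201.0], [334.0, 218.0], [312.0, 166.0]] [[471.29998779296875, 13.600000381469727], [461.79998779296875, -14.199999809265137], [431.1000061035156, -19.399999618530273], [415.20001220703125, 1.899999976158142], [462.6000061035156, 21.399999618530273]]
[39 59 79] [ 77 109 135] [118 163 195] [41 57 80]
```

```bash
python3 - <<'E'
from h import *
s,r=pickle.load(open("w2.pkl","rb"))
for k in(.74,.76,.77,.78):
  print(k)
  report(s,r,k=k)
for c,st,k,w in pieces(s,r,k=.77):
    if abs(c[0]-328)<20: print(cv2.approxPolyDP(k.astype(np.float32),3,True)[:,0].tolist(),cv2.approxPolyDP(w.astype(np.float32),3,True)[:,0].round(1).tolist())
T=wristT(s,r)
P=[(324,153),(357,167),(359,205),(328,221),(298,206),(298,175)]
P=np.array([onz(r,u,.015,T)[:2]*1000 for u in P]);print(P.round(1).tolist(),P.mean(0))
cv2.imwrite("pics/w2c.png",cv2.resize(r["img"][130:240,270:390],None,fx=5,fy=5,interpolation=2))
E
```

```text
0.74
[622  95  18  67 954] cen [ 495.2 -248.2] box [ 493.2 -247.8] [57.5 13.8] 14.0 A 635
[ 476  115   47  100 2799] cen [ 467.  -141.6] box [ 462.3 -142.4] [91.8 35. ] 16.0 A 2355
[ 161  148   45   40 1397] cen [461.3 133.6] box [461.7 133.8] [33.7 38.6] 25.9 A 1034
[ 296  155   64   67 3099] cen [442.5   7.7] box [442.3   7.8] [60.8 53.3] 9.5 A 2488
[  19  159   51   39 1590] cen [452.2 256. ] box [452.  255.7] [33.8 44.3] 10.9 A 1208
0.76
[622  95  18  68 993] cen [ 495.  -248.2] box [ 492.9 -247.9] [58.6 13.8] 14.0 A 659
[ 475  115   49  101 3101] cen [ 465.8 -141.9] box [ 462.  -142.5] [93.  35.8] 16.0 A 2514
[ 161  147   46   41 1444] cen [461.3 133.5] box [461.5 133.7] [34.1 39.6] 25.9 A 1074
[ 295  154   66   68 3222] cen [442.5   7.8] box [442.6   7.9] [61.7 54.3] 9.2 A 2573
[  19  158   52   40 1652] cen [452.3 255.9] box [452.3 255.7] [34.4 45.2] 15.1 A 1259
0.77
[ 622   95   18   68 1029] cen [ 494.7 -248.1] box [ 492.9 -247.8] [58.6 13.9] 14.0 A 679
[ 475  114   49  102 3193] cen [ 465.3 -141.9] box [ 462.  -142.6] [93.  36.1] 16.3 A 2591
[ 160  147   47   41 1471] cen [
[... 568 characters left out ...]
 74.7] 31.5 A 3652
[  18  158   53   41 1718] cen [452.2 255.9] box [452.6 255.8] [34.8 46. ] 16.6 A 1308
[360 204  16  25 228] cen [416.8 -29.6] box [417.6 -31.1] [14.1 21.7] 64.5 A 215
[[321.0, 154.0], [353.0, 165.0], [359.0, 184.0], [357.0, 205.0], [333.0, 222.0], [302.0, 211.0], [295.0, 174.0]] [[473.0, 13.600000381469727], [463.5, -14.199999809265137], [446.70001220703125, -19.799999237060547], [427.3999938964844, -18.600000381469727], [411.3999938964844, 2.799999952316284], [420.8999938964844, 29.0], [426.5, 33.400001525878906], [455.6000061035156, 36.29999923706055]]
[[473.9, 11.0], [461.8, -17.7], [427.4, -20.4], [412.3, 7.3], [426.5, 34.3], [454.7, 33.7]] [442.76172399   8.04417468]
```

View pics/w2c.png

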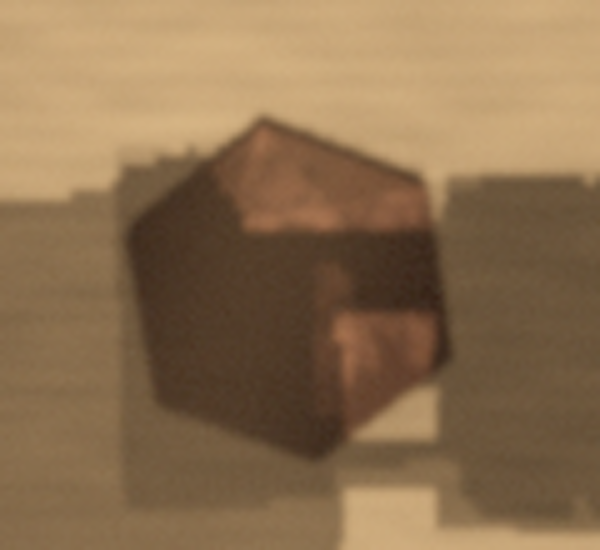

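The crop shows the hexagon's two side flats tilted about 9°, so I close across them with yaw ≈ 0.16 rad. Its centre is (0.442, 0.008).

```bash
python3 - <<'E'
from h import *
from plant import get_state
rows(get_state(),(.4424,.0078,.05,.16),(.4424,.0078,.005,.16))
E
```

```text
(0.4424, 0.0078, 0.05, 0.16) [-0.006, 0.015, 0.341] [0.0, -0.001, -0.051] rows>=1.6
(0.4424, 0.0078, 0.005, 0.16) [-0.006, 0.015, 0.491] [0.0, -0.001, -0.051] rows>=2.4
```

Emit:
send_rows(targets=[[[-0.006, 0.015, 0.2], [0, 0, -0.051]], [[-0.006, 0.015, 0.34], [0, 0, -0.051]], [[-0.006, 0.015, 0.42], [0, 0, -0.051]], [[-0.006, 0.015, 0.49], [0, 0, -0.051]], [[-0.006, 0.015, 0.49], [0, 0, -0.051]], [[-0.006, 0.015, 0.49], [0, 0, -0.051]]])

```text
clock: 3.5
tool_pos: [0.4518, 0.0078, 0.0114]
eef_rot: [0.997, 0.079, -0.006, -0.0]
contact_force: [-1.3, 0.2, -0.8]
opening: 0.999
finger_force: 0.0
```

Emit:
send_rows(targets=[[[0, 0, 0], [0, 0, 0]], [[0, 0, 0], [0, 0, 0]], [[0, 0, 0], [0, 0, 0]], [[0, 0, 0], [0, 0, 0]], [[0, 0, 0], [0, 0, 0]], [[0, 0, 0], [0, 0, 0]]], fingers=0.4, newtons=15)

```text
clock: 4.25
tool_pos: [0.4496, 0.0083, 0.0108]
eef_rot: [0.997, 0.08, -0.008, -0.001]
contact_force: [0.7, 0.1, 5.6]
opening: 0.605
finger_force: 15.0
```

```bash
python3 - <<'E'
from h import *
from plant import get_state
s=get_state();x,y,z=s["tool_pos"];print(s["tool_pos"])
rows(s,(x,y,.09,.16),(.627,-.202,.09,-.09),(.627,-.202,.011,-.09))
E
```

```text
[0.44956736 0.00826178 0.01079387]
(np.float64(0.449567358097062), np.float64(0.008261780471794447), 0.09, 0.16) [-0.004, -0.001, -0.264] [-0.001, 0.005, 0.0] rows>=1.3
(0.627, -0.202, 0.09, -0.09) [0.467, 0.786, -0.274] [-0.0, 0.005, 0.08] rows>=4.6
(0.627, -0.202, 0.011, -0.09) [0.472, 0.786, -0.011] [-0.0, 0.005, 0.08] rows>=4.4
```

Emit:
send_rows(targets=[[[0, 0, -0.13], [0, 0, 0]], [[0, 0, -0.27], [0, 0, 0]], [[0, 0, -0.27], [0, 0, 0]], [[0.48, 0.785, -0.275], [0, 0.005, 0.08]], [[0.48, 0.785, -0.275], [0, 0.005, 0.08]], [[0.48, 0.785, -0.275], [0, 0.005, 0.08]], [[0.48, 0.785, -0.275], [0, 0.005, 0.08]], [[0.48, 0.785, -0.275], [0, 0.005, 0.08]], [[0.48, 0.785, -0.275], [0, 0.005, 0.08]], [[0.48, 0.785, -0.275], [0, 0.005, 0.08]]])

```text
clock: 5.5
tool_pos: [0.6295, -0.1993, 0.0887]
eef_rot: [0.999, -0.044, -0.002, -0.001]
contact_force: [-0.3, 0.2, 0.1]
opening: 0.611
finger_force: 15.0
```

```bash
python3 look.py w3;python3 - <<'E'
from h import *
from plant import get_state
s=get_state();print(s["opening"],s["finger_force"])
rows(s,(.632,-.202,.017,-.09))
r=pickle.load(open("w3.pkl","rb"))[1]
T=wristT(s,r);im=r["img"];m=(im.min(2)>140)
b,l=blobs(m,1500,90000)
for i,st,c in b:
    h=cv2.approxPolyDP(cv2.convexHull(np.argwhere(l==i)[:,::-1].astype(np.int32)),6,True)[:,0]
    print(st,[(tuple(u.tolist()),np.round(onz(r,u,.026,T)[:2],3).tolist()) for u in h])
E
```

```text
5.5 [ 0.6295 -0.1993  0.0887] [ 9.99e-01 -4.40e-02 -2.20e-03 -5.00e-04] [ 0.55  0.99 -0.61  1.54  0.7   0.85 -1.99]
0.6077461446447135 14.988660339404305
(0.632, -0.202, 0.017, -0.09) [0.01, 0.01, 0.24] [-0.0, 0.001, 0.001] rows>=1.2
[    0     0   154   279 29250] [((153, 246), [0.615, -0.081]), ((39, 278), [0.598, 0.005]), ((0, 240), [0.629, 0.022]), ((0, 0), [0.771, -0.028]), ((90, 0), [0.766, -0.079])]
[  192     0   275   195 37692] [((466, 0), [0.748, -0.291]), ((450, 185), [0.641, -0.283]), ((205, 191), [0.651, -0.124]), ((192, 0), [0.761, -0.136])]
```

View pics/w3.png

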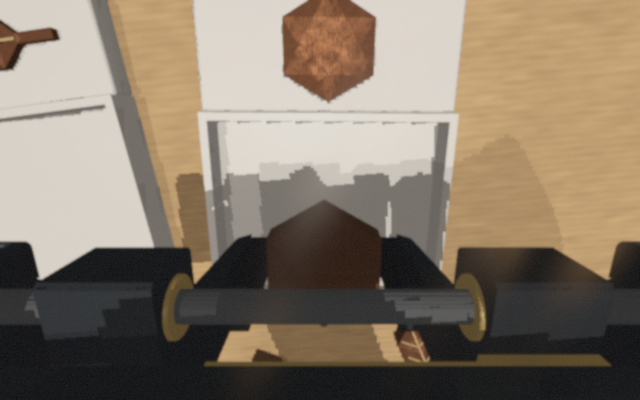

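The held hexagon (324,250) is over the hexagon tray, whose far wall outer edge runs (200,112)–(457,112).

```bash
python3 - <<'E'
from h import *
s,r=pickle.load(open("w3.pkl","rb"));T=wristT(s,r)
a,b=[onz(r,u,.026,T)[:2] for u in((199,112),(458,112))];v=(a-b)/np.linalg.norm(a-b);print(a,b,np.linalg.norm(a-b),(a+b)/2-.0675*np.array([v[1],-v[0]]))
E
```

```text
[ 0.70039905 -0.12948451] [ 0.68663612 -0.28765544] 0.15876857988283274 [ 0.62627167 -0.20271871]
```

Emit:
send_rows(targets=[[[0.01, 0.01, 0.12], [0, 0, 0]], [[0.01, 0.01, 0.2], [0, 0, 0]], [[0.01, 0.01, 0.24], [0, 0, 0]], [[0.01, 0.01, 0.24], [0, 0, 0]], [[0.01, 0.01, 0.24], [0, 0, 0]]])

```text
clock: 6.18
tool_pos: [0.6339, -0.2041, 0.0188]
eef_rot: [0.999, -0.045, -0.0, -0.0]
contact_force: [-0.3, -0.8, -0.4]
opening: 0.61
finger_force: 15.0
```

Emit:
send_rows(targets=[[[0, 0, 0.007], [0, 0, 0]], [[0, 0, 0.007], [0, 0, 0]]])

```text
clock: 6.42
tool_pos: [0.6335, -0.2045, 0.0161]
eef_rot: [0.999, -0.045, -0.001, -0.0]
contact_force: [-1.3, 1.1, -0.8]
opening: 0.61
finger_force: 15.0
```

Emit:
send_rows(targets=[[[0, 0, 0], [0, 0, 0]], [[0, 0, 0], [0, 0, 0]], [[0, 0, 0], [0, 0, 0]], [[0, 0, -0.15], [0, 0, 0]], [[0, 0, -0.35], [0, 0, 0]], [[0, 0, -0.45], [0, 0, 0]], [[0, 0, -0.45], [0, 0, 0]]], fingers=0.85)

```text
clock: 7.3
tool_pos: [0.6354, -0.2045, 0.1538]
eef_rot: [0.999, -0.045, 0.002, 0.0]
contact_force: [-0.4, -0.3, -0.0]
opening: 0.855
finger_force: 0.0
```

```bash
python3 look.py w4;python3 - <<'E'
from h import *
from plant import get_state
s=get_state();r=pickle.load(open("w4.pkl","rb"))[1]
report(s,r,k=.77,z=.02,roi=(0,245,0,640))
rows(s,(.475,-.25,.16,.28))
E
```

```text
7.3 [ 0.6354 -0.2045  0.1538] [ 9.99e-01 -4.52e-02  2.00e-03  2.00e-04] [ 0.57  0.91 -0.66  1.49  0.64  0.95 -1.94]
[ 288   31   67   81 4028] cen [ 728.8 -211.6] box [ 728.7 -211.5] [52.2 59.4] 84.4 A 2357
[   0   50  117   45 3088] cen [747.9  -1.3] box [748.1  -4.6] [28.9 94.9] 2.2 A 2036
[336 182  18  41 445] cen [ 618.1 -222.8] box [ 620.1 -222.1] [15.2 35.9] 88.0 A 385
(0.475, -0.25, 0.16, 0.28) [-0.514, 0.199, -0.028] [0.0, 0.0, -0.118] rows>=2.6
```

View pics/w4.png

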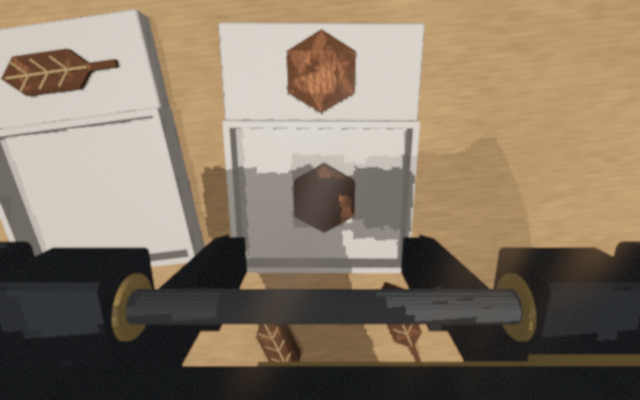

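The hexagon lies flat in its tray at (324,197). Next is leaf R, with blade centre ≈ (0.4965, −0.265) and yaw 0.28.

```bash
python3 - <<'E'
from h import *
from plant import get_state
s=get_state()
rows(s,(.4965,-.266,.10,.28),(.4965,-.266,.005,.28))
s,r=pickle.load(open("w1.pkl","rb"));report(s,r,k=.77)
E
```

```text
(0.4965, -0.266, 0.1, 0.28) [-0.438, 0.245, 0.172] [0.0, 0.0, -0.118] rows>=2.5
(0.4965, -0.266, 0.005, 0.28) [-0.438, 0.245, 0.489] [0.0, 0.0, -0.118] rows>=3.4
[ 481  115   28   57 1025] cen [ 489.5 -268. ] box [ 485.9 -268.8] [92.5 36.2] 17.9 A 2530
[400 131  26  57 897] cen [ 465.6 -143.5] box [ 461.7 -144.9] [92.9 33.1] 17.2 A 2278
[224 149  25  23 453] cen [461.3 133.9] box [461.5 134.2] [38.1 34.6] 89.9 A 1053
[ 299  153   37   38 1056] cen [442.6   7.8] box [442.6   7.5] [57.1 59.3] 89.9 A 2638
[145 155  26  23 462] cen [452.  258.2] box [451.9 258.1] [34.2 40.1] 17.9 A 1097
```

Emit:
send_rows(targets=[[[-0.44, 0.245, 0.17], [0, 0, -0.118]], [[-0.44, 0.245, 0.17], [0, 0, -0.118]], [[-0.44, 0.245, 0.17], [0, 0, -0.118]], [[-0.44, 0.245, 0.17], [0, 0, -0.118]], [[-0.44, 0.245, 0.35], [0, 0, -0.118]], [[-0.44, 0.245, 0.44], [0, 0, -0.118]], [[-0.44, 0.245, 0.49], [0, 0, -0.118]], [[-0.44, 0.245, 0.49], [0, 0, -0.118]], [[-0.44, 0.245, 0.49], [0, 0, -0.118]]], fingers=1.0)

```text
clock: 8.48
tool_pos: [0.4964, -0.2655, 0.0049]
eef_rot: [0.99, 0.14, 0.0, -0.0]
contact_force: [-0.8, 0.4, 0.8]
opening: 0.999
finger_force: 0.0
```

Emit:
send_rows(targets=[[[0, 0, 0], [0, 0, 0]], [[0, 0, 0], [0, 0, 0]], [[0, 0, 0], [0, 0, 0]], [[0, 0, 0], [0, 0, 0]], [[0, 0, 0], [0, 0, 0]], [[0, 0, 0], [0, 0, 0]], [[0, 0, 0], [0, 0, 0]]], fingers=0.1)

```text
clock: 9.35
tool_pos: [0.4953, -0.2657, 0.004]
eef_rot: [0.99, 0.14, -0.001, -0.0]
contact_force: [0.3, -0.3, -0.2]
opening: 0.336
finger_force: 15.0
```

```bash
python3 - <<'E'
from h import *
from plant import get_state
s=get_state();x,y,z=s["tool_pos"];print(s["tool_pos"])
c=np.array([.6475,-.0015]);e=.04;ux,uy=np.array([np.cos(e),np.sin(e)]),np.array([-np.sin(e),np.cos(e)])
p=c+.0095*ux-.032*uy;print(p)
rows(s,(x,y,.10,.28),(.56,-.15,.10,.15),(*p,.10,.04),(*p,.011,.04))
E
```

```text
[ 0.49528604 -0.26568755  0.00402479]
[ 0.65827206 -0.0330945 ]
(np.float64(0.49528603716223957), np.float64(-0.26568754961496766), 0.1, 0.28) [-0.0, -0.0, -0.32] [-0.0, 0.0, 0.0] rows>=1.5
(0.56, -0.15, 0.1, 0.15) [0.314, -0.311, -0.32] [-0.0, 0.0, 0.042] rows>=2.6
(np.float64(0.6582720597072516), np.float64(-0.03309450473837827), 0.1, 0.04) [0.736, -0.595, -0.32] [-0.0, 0.0, 0.077] rows>=4.8
(np.float64(0.6582720597072516), np.float64(-0.03309450473837827), 0.011, 0.04) [0.737, -0.595, -0.024] [-0.0, 0.0, 0.077] rows>=4.5
```

Emit:
send_rows(targets=[[[0, 0, -0.16], [0, 0, 0]], [[0, 0, -0.32], [0, 0, 0]], [[0.736, -0.595, -0.32], [0, 0, 0.077]], [[0.736, -0.595, -0.32], [0, 0, 0.077]], [[0.736, -0.595, -0.32], [0, 0, 0.077]], [[0.736, -0.595, -0.32], [0, 0, 0.077]], [[0.736, -0.595, -0.32], [0, 0, 0.077]], [[0.736, -0.595, -0.32], [0, 0, 0.077]], [[0.736, -0.595, -0.32], [0, 0, 0.077]]])

```text
clock: 10.48
tool_pos: [0.6573, -0.0346, 0.0993]
eef_rot: [1.0, 0.019, -0.002, 0.001]
contact_force: [0.5, -0.7, -0.3]
opening: 0.338
finger_force: 15.0
```

```bash
python3 look.py w5
```

```text
10.475 [ 0.6573 -0.0346  0.0993] [ 9.998e-01  1.890e-02 -1.600e-03  7.000e-04] [ 0.3   0.97 -0.63  1.55  0.7   0.86 -2.12]
```

View pics/w5.png

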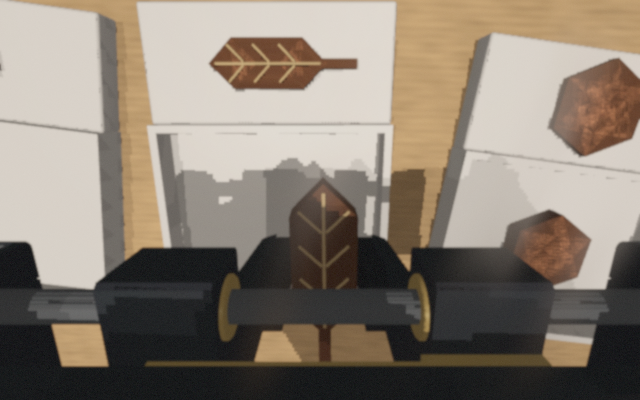

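The leaf is held at (323,240), tip away, over the leaf tray, whose far wall runs (149,126)–(392,126).

```bash
python3 - <<'E'
from h import *
s,r=pickle.load(open("w5.pkl","rb"));T=wristT(s,r)
a,b=[onz(r,u,.026,T)[:2] for u in((149,126),(392,125))];v=(a-b)/np.linalg.norm(a-b);n=np.array([v[1],-v[0]]);c=(a+b)/2-.0675*n;print(a,b,np.linalg.norm(a-b),c,np.arctan2(n[1],n[0]))
p=c+.0095*n-.032*v;print(p)
rows(s,(*p,.011,.04))
print([onz(r,u,.115,T) for u in((323,179),)])
E
```

```text
[0.70853442 0.08050553] [ 0.71534581 -0.07759417] 0.15824636808258932 [ 0.64450267 -0.00144972] 0.043056284602853705
[ 0.65537124 -0.03301116]
(np.float64(0.6553712431879418), np.float64(-0.03301115576150098), 0.011, 0.04) [-0.005, -0.006, 0.294] [0.0, 0.001, -0.001] rows>=1.4
[array([ 0.69641055, -0.03335501,  0.115     ])]
```

Emit:
send_rows(targets=[[[-0.005, -0.006, 0.15], [0, 0, 0]], [[-0.005, -0.006, 0.25], [0, 0, 0]], [[-0.005, -0.006, 0.294], [0, 0, 0]], [[-0.005, -0.006, 0.294], [0, 0, 0]], [[-0.005, -0.006, 0.294], [0, 0, 0]]])

```text
clock: 11.15
tool_pos: [0.6573, -0.0314, 0.013]
eef_rot: [1.0, 0.019, 0.0, -0.0]
contact_force: [0.2, -0.5, -0.7]
opening: 0.337
finger_force: 15.0
```

Emit:
send_rows(targets=[[[0, 0, 0], [0, 0, 0]], [[0, 0, 0], [0, 0, 0]], [[0, 0, 0], [0, 0, 0]], [[0, 0, -0.1], [0, 0, 0]], [[0, 0, -0.3], [0, 0, 0]], [[0, 0, -0.45], [0, 0, 0]], [[0, 0, -0.45], [0, 0, 0]]], fingers=0.43)

```text
clock: 12.02
tool_pos: [0.6594, -0.0305, 0.151]
eef_rot: [1.0, 0.019, 0.003, -0.001]
contact_force: [0.2, -0.1, -0.7]
opening: 0.433
finger_force: 0.0
```

```bash
python3 look.py w6;python3 - <<'E'
from h import *
s,r=pickle.load(open("w6.pkl","rb"))
report(s,r,k=.77,z=.02,roi=(0,300,0,640))
rows(s,(.471,-.141,.10,.285),(.471,-.141,.005,.285))
E
```

```text
12.025 [ 0.6594 -0.0305  0.151 ] [ 9.998e-01  1.920e-02  3.300e-03 -7.000e-04] [ 0.31  0.91 -0.67  1.52  0.65  0.93 -2.09]
[  21   49   47   46 1638] cen [747.  193.9] box [747.2 194.1] [35.7 33.4] 79.8 A 945
[ 240   58  115   39 2913] cen [750.4  -2.3] box [750.5  -6.1] [28.5 90.7] 2.3 A 1951
[ 515   77   73   59 2181] cen [ 734.5 -213.5] box [ 737.4 -213.5] [53.5 43.8] 87.2 A 1972
[ 485  216   64   39 1239] cen [ 624.2 -209.7] box [ 628.2 -206.5] [50.  35.9] 79.2 A 1277
(0.471, -0.141, 0.1, 0.285) [-0.643, 0.344, 0.166] [-0.0, -0.002, -0.079] rows>=3.6
(0.471, -0.141, 0.005, 0.285) [-0.645, 0.345, 0.482] [-0.0, -0.002, -0.079] rows>=4.2
```

View pics/w6.png

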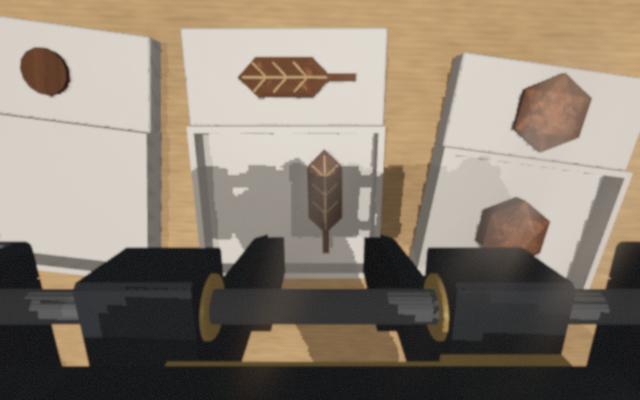

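Leaf R lies flat in the right half of its tray at (325,200). Now leaf L.

Emit:
send_rows(targets=[[[-0.643, 0.344, 0.166], [0, 0, -0.079]], [[-0.643, 0.344, 0.166], [0, 0, -0.079]], [[-0.643, 0.344, 0.166], [0, 0, -0.079]], [[-0.643, 0.344, 0.166], [0, 0, -0.079]], [[-0.643, 0.344, 0.166], [0, 0, -0.079]], [[-0.644, 0.345, 0.34], [0, 0, -0.079]], [[-0.645, 0.345, 0.43], [0, 0, -0.079]], [[-0.645, 0.345, 0.482], [0, 0, -0.079]], [[-0.645, 0.345, 0.482], [0, 0, -0.079]], [[-0.645, 0.345, 0.482], [0, 0, -0.079]]], fingers=1.0)

```text
clock: 13.32
tool_pos: [0.4678, -0.1412, 0.0017]
eef_rot: [0.99, 0.143, -0.001, -0.001]
contact_force: [-0.5, 0.4, 0.2]
opening: 0.998
finger_force: 0.0
```

Emit:
send_rows(targets=[[[0, 0, 0], [0, 0, 0]], [[0, 0, 0], [0, 0, 0]], [[0, 0, 0], [0, 0, 0]], [[0, 0, 0], [0, 0, 0]], [[0, 0, 0], [0, 0, 0]], [[0, 0, 0], [0, 0, 0]], [[0, 0, 0], [0, 0, 0]]], fingers=0.1)

```text
clock: 14.2
tool_pos: [0.4671, -0.1422, 0.0023]
eef_rot: [0.99, 0.143, -0.001, -0.0]
contact_force: [-0.5, 0.3, 0.9]
opening: 0.337
finger_force: 15.0
```

```bash
python3 - <<'E'
from h import *
from plant import get_state
s=get_state();x,y,z=s["tool_pos"];print(s["tool_pos"])
c=np.array([.6448,-.0015]);e=.043;ux,uy=np.array([np.cos(e),np.sin(e)]),np.array([-np.sin(e),np.cos(e)])
p=c+.0095*ux+.033*uy;print(p)
rows(s,(x,y,.10,.285),(*p,.10,.04),(*p,.011,.04))
E
```

```text
[ 0.46711023 -0.14219983  0.00234008]
[0.65287266 0.03187787]
(np.float64(0.46711022688181986), np.float64(-0.14219982853969268), 0.1, 0.285) [-0.0, -0.0, -0.326] [-0.0, 0.0, 0.001] rows>=1.6
(np.float64(0.6528726558512665), np.float64(0.031877870326115984), 0.1, 0.04) [0.758, -0.382, -0.326] [-0.0, 0.0, 0.079] rows>=4.4
(np.float64(0.6528726558512665), np.float64(0.031877870326115984), 0.011, 0.04) [0.758, -0.381, -0.03] [-0.0, 0.0, 0.079] rows>=4.1
```

Emit:
send_rows(targets=[[[0, 0, -0.16], [0, 0, 0]], [[0, 0, -0.33], [0, 0, 0]], [[0.746, -0.378, -0.33], [0, 0, 0.079]], [[0.746, -0.378, -0.33], [0, 0, 0.079]], [[0.746, -0.378, -0.33], [0, 0, 0.079]], [[0.746, -0.378, -0.33], [0, 0, 0.079]], [[0.746, -0.378, -0.33], [0, 0, 0.079]], [[0.746, -0.378, -0.33], [0, 0, 0.079]], [[0.746, -0.378, -0.33], [0, 0, 0.079]], [[0.746, -0.378, -0.33], [0, 0, 0.079]]])

```text
clock: 15.45
tool_pos: [0.6492, 0.0282, 0.1011]
eef_rot: [1.0, 0.019, -0.001, 0.0]
contact_force: [0.5, -0.4, -0.7]
opening: 0.341
finger_force: 15.0
```

```bash
python3 look.py w7;python3 - <<'E'
from h import *
s,r=pickle.load(open("w7.pkl","rb"))
report(s,r,k=.77,z=.02,roi=(0,240,0,640));rows(s,(.6495,.032,.010,.04))
E
```

```text
15.45 [0.6492 0.0282 0.1011] [ 9.998e-01  1.860e-02 -1.200e-03  3.000e-04] [ 0.2   0.96 -0.6   1.57  0.68  0.83 -2.21]
[  39   17   59   60 2680] cen [747.2 193.6] box [747.3 193.6] [36.2 34.1] 79.9 A 979
[ 312   29  145   50 4875] cen [750.8  -3.6] box [751.   -7.2] [28.9 92.2] 2.2 A 2047
[ 384  147   45   93 3298] cen [658.  -30.6] box [658.9 -30.4] [67.8 30.2] 3.0 A 1725
[ 292  183   67   57 1999] cen [641.4  25.4] box [644.1  26.3] [42.4 48.8] 2.2 A 1692
[608 212  32  28 579] cen [ 639.7 -194.6] box [ 639.  -193.4] [21.6 22. ] 16.4 A 362
(0.6495, 0.032, 0.01, 0.04) [0.002, -0.013, 0.304] [0.0, 0.001, -0.001] rows>=1.5
```

View pics/w7.png

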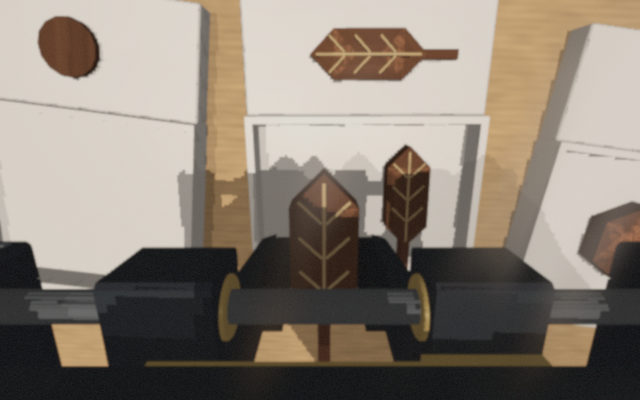

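The placed leaf is at (406,195); the held one at (323,240) is in the left half.

Emit:
send_rows(targets=[[[0.002, -0.013, 0.15], [0, 0, 0]], [[0.002, -0.013, 0.25], [0, 0, 0]], [[0.002, -0.013, 0.3], [0, 0, 0]], [[0.002, -0.013, 0.302], [0, 0, 0]], [[0.002, -0.013, 0.302], [0, 0, 0]]])

```text
clock: 16.12
tool_pos: [0.6511, 0.034, 0.0117]
eef_rot: [1.0, 0.019, 0.0, -0.0]
contact_force: [0.0, -0.2, -1.1]
opening: 0.336
finger_force: 15.0
```

Emit:
send_rows(targets=[[[0, 0, 0], [0, 0, 0]], [[0, 0, 0], [0, 0, 0]], [[0, 0, 0], [0, 0, 0]], [[0, 0, -0.1], [0, 0, 0]], [[0, 0, -0.3], [0, 0, 0]], [[0, 0, -0.45], [0, 0, 0]], [[0, 0, -0.45], [0, 0, 0]]], fingers=0.43)

```text
clock: 17.0
tool_pos: [0.6529, 0.0348, 0.1498]
eef_rot: [1.0, 0.019, 0.003, -0.001]
contact_force: [-0.8, -0.1, -0.7]
opening: 0.429
finger_force: 0.0
```

```bash
python3 look.py w8;python3 - <<'E'
from h import *
s,r=pickle.load(open("w8.pkl","rb"))
report(s,r,k=.77,z=.02,roi=(0,300,0,640))
rows(s,(.461,.1335,.10,.25),(.461,.1335,.005,.25))
E
```

```text
17.0 [0.6529 0.0348 0.1498] [ 0.9998  0.0191  0.0032 -0.001 ] [ 0.2   0.9  -0.64  1.54  0.63  0.91 -2.18]
[ 104   43   46   46 1631] cen [747.1 193. ] box [747.1 193.2] [33.  34.7] 2.2 A 921
[ 323   52  117   39 2990] cen [750.8  -3.6] box [751.   -7.1] [28.1 91.5] 2.3 A 1963
[ 597   73   43   73 2256] cen [ 727.7 -204.9] box [ 726.7 -201.8] [55.5 33.3] 16.0 A 1404
[ 382  147   37   99 2355] cen [652.7 -31.2] box [648.7 -31.2] [87.8 30. ] 3.0 A 1942
[309 148  26  27 308] cen [677.4  37.5] box [676.9  38. ] [14.1 22.8] 49.7 A 283
[ 549  196   68   63 2932] cen [ 627.8 -198.2] box [ 626.9 -196.6] [57.3 57.2] 24.5 A 2588
(0.461, 0.1335, 0.1, 0.25) [-0.628, -0.353, 0.163] [-0.0, -0.002, -0.067] rows>=3.5
(0.461, 0.1335, 0.005, 0.25) [-0.63, -0.352, 0.479] [-0.0, -0.002, -0.067] rows>=4.2
```

```bash
python3 - <<'E'
from h import *
from plant import get_state
rows(get_state(),(.461,.1335,.10,1.48),(.461,.1335,.005,1.48))
E
```

```text
(0.461, 0.1335, 0.1, 1.48) [-0.621, -0.356, 0.157] [0.0, -0.001, -0.459] rows>=7.7
(0.461, 0.1335, 0.005, 1.48) [-0.622, -0.356, 0.473] [0.0, -0.001, -0.459] rows>=7.7
```

View pics/w8.png

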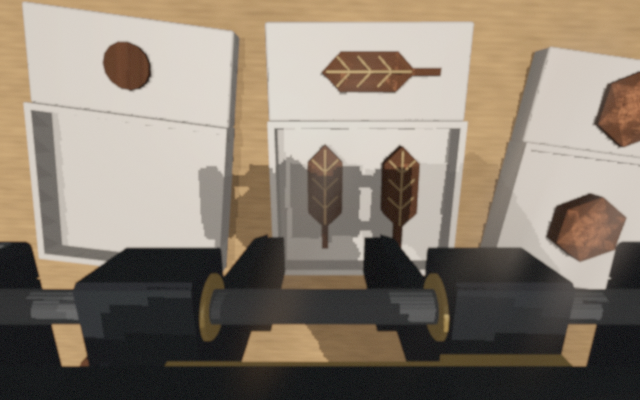

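Both leaves lie flat side by side at (324,195) and (400,195). Disc tray corners are at (27,104), (232,127) and (40,257). Now disc_1.

Emit:
send_rows(targets=[[[-0.621, -0.356, 0.1], [0, 0, -0.459]], [[-0.621, -0.356, 0.1], [0, 0, -0.459]], [[-0.621, -0.356, 0.1], [0, 0, -0.459]], [[-0.621, -0.356, 0.1], [0, 0, -0.459]], [[-0.621, -0.356, 0.1], [0, 0, -0.459]], [[-0.621, -0.356, 0.1], [0, 0, -0.459]], [[-0.621, -0.356, 0.1], [0, 0, -0.459]], [[-0.621, -0.356, 0.1], [0, 0, -0.459]], [[-0.621, -0.356, 0.16], [0, 0, -0.459]], [[-0.621, -0.356, 0.16], [0, 0, -0.459]]], fingers=1.0)

```text
clock: 18.3
tool_pos: [0.4585, 0.1324, 0.0961]
eef_rot: [0.738, 0.675, -0.003, -0.001]
contact_force: [1.1, -0.7, -0.7]
opening: 1.001
finger_force: 0.0
```

```bash
python3 - <<'E'
from h import *
from plant import get_state
s=get_state();print(s["tool_pos"],s["q"].round(2))
rows(s,(.461,.1335,.005,1.48))
s,r=pickle.load(open("w8.pkl","rb"));T=wristT(s,r)
a,b,d=[onz(r,u,.026,T)[:2] for u in((27,104),(232,127),(40,257))]
v=(a-b)/np.linalg.norm(a-b);n=np.array([v[1],-v[0]]);print(a,b,d,np.linalg.norm(a-b),np.linalg.norm(a-d),"c",(a+b)/2-.0675*n,np.arctan2(n[1],n[0]),(b+d)/2)
E
```

```text
[0.45849482 0.13237933 0.09609488] [ 0.11  0.89 -0.83  2.1   1.1   0.7  -1.57]
(0.461, 0.1335, 0.005, 1.48) [0.005, 0.01, 0.304] [-0.002, 0.001, 0.0] rows>=1.5
[0.71500371 0.27164349] [0.70359454 0.11009203] [0.58305639 0.28514122] 0.16195382851099308 0.13263591126524832 c [0.64196683 0.19562294] -0.07050548617547803 [0.64332546 0.19761663]
```

Emit:
send_rows(targets=[[[0.005, 0.01, 0.15], [0, 0, 0]], [[0.005, 0.01, 0.25], [0, 0, 0]], [[0.005, 0.01, 0.302], [0, 0, 0]], [[0.005, 0.01, 0.302], [0, 0, 0]], [[0.005, 0.01, 0.302], [0, 0, 0]]])

```text
clock: 18.92
tool_pos: [0.4631, 0.1349, 0.0078]
eef_rot: [0.738, 0.675, -0.0, -0.001]
contact_force: [-0.0, -0.1, 0.2]
opening: 1.002
finger_force: 0.0
```

Emit:
send_rows(targets=[[[0, 0, 0], [0, 0, 0]], [[0, 0, 0], [0, 0, 0]], [[0, 0, 0], [0, 0, 0]], [[0, 0, 0], [0, 0, 0]], [[0, 0, 0], [0, 0, 0]], [[0, 0, 0], [0, 0, 0]], [[0, 0, 0], [0, 0, 0]]], fingers=0.1)

```text
clock: 19.8
tool_pos: [0.463, 0.1346, 0.0072]
eef_rot: [0.738, 0.674, -0.0, -0.001]
contact_force: [-1.1, 1.1, 0.2]
opening: 0.397
finger_force: 15.0
```

```bash
python3 - <<'E'
from h import *
from plant import get_state
s=get_state();x,y,z=s["tool_pos"];print(s["tool_pos"])
rows(s,(x,y,.10,1.48),(.640,.1635,.10,1.48),(.640,.1635,.011,1.48))
E
```

```text
[0.46297023 0.1346025  0.00724343]
(np.float64(0.462970232927018), np.float64(0.1346024962058196), 0.1, 1.48) [0.0, -0.0, -0.309] [-0.001, -0.0, 0.0] rows>=1.5
(0.64, 0.1635, 0.1, 1.48) [0.149, 0.579, -0.31] [-0.001, -0.0, 0.0] rows>=3.2
(0.64, 0.1635, 0.011, 1.48) [0.149, 0.579, -0.013] [-0.001, -0.0, 0.0] rows>=2.9
```

Emit:
send_rows(targets=[[[0, 0, -0.16], [0, 0, 0]], [[0, 0, -0.31], [0, 0, 0]], [[0.149, 0.579, -0.31], [0, 0, 0]], [[0.149, 0.579, -0.31], [0, 0, 0]], [[0.149, 0.579, -0.31], [0, 0, 0]], [[0.149, 0.579, -0.31], [0, 0, 0]], [[0.149, 0.579, -0.31], [0, 0, 0]], [[0.149, 0.579, -0.31], [0, 0, 0]], [[0.149, 0.579, -0.31], [0, 0, 0]]])

```text
clock: 20.92
tool_pos: [0.6392, 0.1633, 0.1001]
eef_rot: [0.738, 0.675, -0.001, -0.001]
contact_force: [-0.0, -0.2, -0.6]
opening: 0.404
finger_force: 15.0
```

```bash
python3 look.py w9;python3 - <<'E'
from h import *
s,r=pickle.load(open("w9.pkl","rb"));rows(s,(.640,.1635,.0125,1.48))
report(s,r,k=.77)
E
```

```text
20.925 [0.6392 0.1633 0.1001] [ 7.378e-01  6.750e-01 -9.000e-04 -6.000e-04] [ 0.1   1.04 -0.86  1.54  0.89  0.99 -1.11]
(0.64, 0.1635, 0.0125, 1.48) [0.001, 0.003, 0.292] [-0.001, 0.0, 0.001] rows>=1.4
[   9   95   66   20 1035] cen [455.5 250.4] box [455.3 249.7] [12.4 43.8] 85.0 A 431
[ 454  129   52   50 1985] cen [750.5 190.2] box [750.4 190.1] [34.4 35.2] 66.9 A 959
[312 218  47  27 866] cen [645.2 139.8] box [644.8 141.6] [20.7 34.8] 85.0 A 508
```

View pics/w9.png

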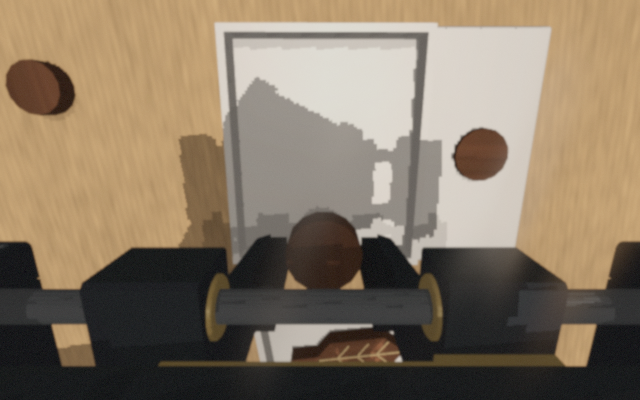

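The disc is held at (323,250), centred between the disc tray's walls (columns 225–430).

Emit:
send_rows(targets=[[[0.001, 0, 0.15], [0, 0, 0]], [[0.001, 0, 0.25], [0, 0, 0]], [[0.001, 0, 0.29], [0, 0, 0]], [[0.001, 0, 0.292], [0, 0, 0]], [[0.001, 0, 0.292], [0, 0, 0]], [[0.001, 0, 0.292], [0, 0, 0]]])

```text
clock: 21.72
tool_pos: [0.6406, 0.1641, 0.0134]
eef_rot: [0.738, 0.674, 0.0, -0.0]
contact_force: [0.3, -0.1, -0.6]
opening: 0.399
finger_force: 15.0
```

Emit:
send_rows(targets=[[[0, 0, 0], [0, 0, 0]], [[0, 0, 0], [0, 0, 0]], [[0, 0, 0], [0, 0, 0]], [[0, 0, -0.1], [0, 0, 0]], [[0, 0, -0.3], [0, 0, 0]], [[0, 0, -0.45], [0, 0, 0]], [[0, 0, -0.45], [0, 0, 0]]], fingers=0.55)

```text
clock: 22.6
tool_pos: [0.6423, 0.1655, 0.1517]
eef_rot: [0.738, 0.674, 0.003, 0.0]
contact_force: [0.4, -0.9, 0.1]
opening: 0.547
finger_force: 0.0
```

```bash
python3 look.py w10;python3 - <<'E'
from h import *
s,r=pickle.load(open("w10.pkl","rb"));report(s,r,k=.77,roi=(0,300,0,640))
report(s,r,k=.77,z=.02,roi=(150,300,200,450))
rows(s,(.4525,.2575,.12,1.48),(.4525,.2575,.005,1.48))
E
```

```text
22.6 [0.6423 0.1655 0.1517] [7.383e-01 6.744e-01 3.300e-03 3.000e-04] [ 0.11  0.98 -0.89  1.5   0.83  1.06 -1.07]
[  60   73   54   46 1922] cen [455.3 260.6] box [455.4 260.4] [35.  42.7] 75.7 A 1209
[ 426  130   41   40 1283] cen [749.8 190.2] box [749.6 190.5] [33.5 34.3] 43.2 A 916
[426 150  24  20 400] cen [741.9 183.9] box [740.8 183.1] [16.2 21. ] 84.9 A 266
(0.4525, 0.2575, 0.12, 1.48) [0.248, -0.658, 0.104] [0.002, -0.001, 0.0] rows>=3.4
(0.4525, 0.2575, 0.005, 1.48) [0.246, -0.66, 0.487] [0.002, -0.001, 0.0] rows>=4.1
```

Emit:
send_rows(targets=[[[0.252, -0.656, 0.1], [0, 0, 0]], [[0.252, -0.656, 0.1], [0, 0, 0]], [[0.252, -0.656, 0.1], [0, 0, 0]], [[0.252, -0.656, 0.1], [0, 0, 0]], [[0.252, -0.656, 0.1], [0, 0, 0]], [[0.25, -0.656, 0.28], [0, 0, 0]], [[0.25, -0.656, 0.4], [0, 0, 0]], [[0.25, -0.656, 0.487], [0, 0, 0]], [[0.25, -0.656, 0.487], [0, 0, 0]], [[0.25, -0.656, 0.487], [0, 0, 0]]], fingers=1.0)

```text
clock: 23.9
tool_pos: [0.4522, 0.2548, 0.0008]
eef_rot: [0.739, 0.674, -0.001, -0.0]
contact_force: [-0.3, -0.0, 0.1]
opening: 0.996
finger_force: 0.0
```

Emit:
send_rows(targets=[[[0, 0, 0], [0, 0, 0]], [[0, 0, 0], [0, 0, 0]], [[0, 0, 0], [0, 0, 0]], [[0, 0, 0], [0, 0, 0]], [[0, 0, 0], [0, 0, 0]], [[0, 0, 0], [0, 0, 0]], [[0, 0, 0], [0, 0, 0]]], fingers=0.1)

```text
clock: 24.78
tool_pos: [0.4508, 0.2562, 0.0016]
eef_rot: [0.738, 0.675, -0.0, -0.001]
contact_force: [0.3, 0.4, 0.3]
opening: 0.4
finger_force: 15.0
```

```bash
python3 - <<'E'
from h import *
from plant import get_state
s=get_state();x,y,z=s["tool_pos"];print(s["tool_pos"])
rows(s,(x,y,.10,1.48),(.646,.234,.10,1.48),(.646,.234,z+.006,1.48))
E
```

```text
[0.45077327 0.25623607 0.00163801]
(np.float64(0.45077327300033215), np.float64(0.25623607332002085), 0.1, 1.48) [0.0, -0.0, -0.328] [-0.0, -0.0, 0.0] rows>=1.6
(0.646, 0.234, 0.1, 1.48) [-0.015, 0.654, -0.329] [-0.0, -0.0, 0.0] rows>=3.5
(0.646, 0.234, np.float64(0.0076380089437903375), 1.48) [-0.015, 0.655, -0.021] [-0.0, -0.0, 0.0] rows>=3.1
```

Emit:
send_rows(targets=[[[0, 0, -0.16], [0, 0, 0]], [[0, 0, -0.33], [0, 0, 0]], [[-0.015, 0.654, -0.33], [0, 0, 0]], [[-0.015, 0.654, -0.33], [0, 0, 0]], [[-0.015, 0.654, -0.33], [0, 0, 0]], [[-0.015, 0.654, -0.33], [0, 0, 0]], [[-0.015, 0.654, -0.33], [0, 0, 0]], [[-0.015, 0.654, -0.33], [0, 0, 0]], [[-0.015, 0.654, -0.33], [0, 0, 0]]])

```text
clock: 25.9
tool_pos: [0.6445, 0.2348, 0.1006]
eef_rot: [0.737, 0.675, -0.001, -0.001]
contact_force: [0.6, 0.1, -0.8]
opening: 0.401
finger_force: 15.0
```

```bash
python3 look.py w11;python3 - <<'E'
from h import *
s,r=pickle.load(open("w11.pkl","rb"));rows(s,(.646,.234,.0085,1.48));print(s["opening"],s["finger_force"])
E
```

```text
25.9 [0.6445 0.2348 0.1006] [ 0.7374  0.6755 -0.0008 -0.0009] [-0.03  1.06 -0.83  1.44  0.85  1.02 -1.15]
(0.646, 0.234, 0.0085, 1.48) [-0.002, 0.006, 0.307] [-0.001, -0.0, 0.001] rows>=1.5
0.4006974008372499 14.999855607748032
```

View pics/w11.png

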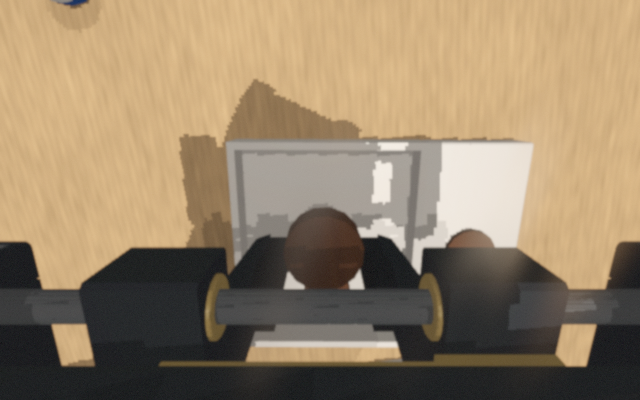

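Disc_2 is held at (323,248) inside the left half of the disc tray, with disc_1 just visible behind it.

Emit:
send_rows(targets=[[[-0.002, 0, 0.15], [0, 0, 0]], [[-0.002, 0, 0.25], [0, 0, 0]], [[-0.002, 0.003, 0.3], [0, 0, 0]], [[-0.002, 0.003, 0.307], [0, 0, 0]], [[-0.002, 0.003, 0.307], [0, 0, 0]], [[-0.002, 0.003, 0.307], [0, 0, 0]]])

```text
clock: 26.7
tool_pos: [0.6474, 0.2339, 0.0096]
eef_rot: [0.738, 0.674, 0.001, -0.0]
contact_force: [-0.2, -0.2, 0.1]
opening: 0.405
finger_force: 15.0
```

Emit:
send_rows(targets=[[[0, 0, 0], [0, 0, 0]], [[0, 0, 0], [0, 0, 0]], [[0, 0, 0], [0, 0, 0]], [[0, 0, -0.1], [0, 0, 0]], [[0, 0, -0.3], [0, 0, 0]], [[0.0, -0.3, -0.6], [0, 0, 0]], [[0, -0.6, -0.9], [0, 0, 0]], [[0, -0.6, -0.9], [0, 0, 0]], [[0, -0.6, -0.9], [0, 0, 0]], [[0, -0.6, -0.9], [0, 0, 0]]], fingers=0.55)

```text
clock: 27.95
tool_pos: [0.4658, 0.2518, 0.2821]
eef_rot: [0.736, 0.677, 0.002, -0.0]
contact_force: [-0.1, -0.4, -0.1]
opening: 0.547
finger_force: 0.0
```

```bash
python3 - <<'E'
from plant import *
import cv2,numpy as np
r=snapshot("scene");q=snapshot("side");print(get_state()["tool_pos"])
a=cv2.resize(r["img"][110:310,200:460],None,fx=2.3,fy=2.3);b=cv2.resize(q["img"][120:300,190:420],None,fx=2,fy=2)
c=np.zeros((600,598,3),np.uint8);c[:460]=a;cv2.imwrite("pics/end1.png",a);cv2.imwrite("pics/end2.png",b)
E
```

```text
[0.46819065 0.24923144 0.27889188]
```

View pics/end1.png

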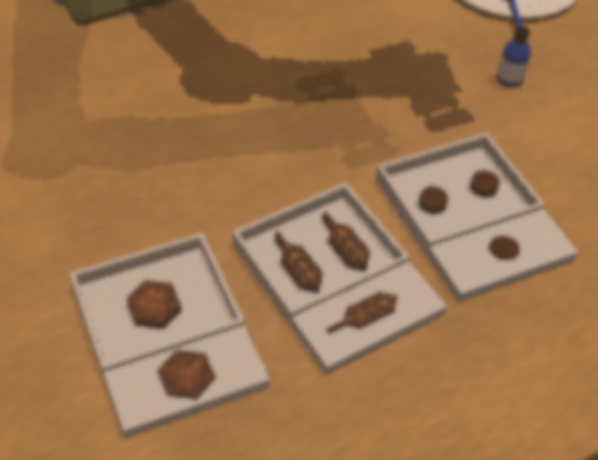

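View pics/end2.png

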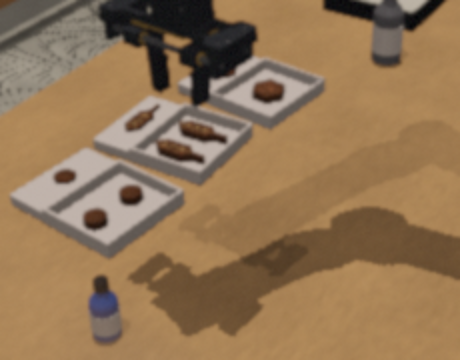

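Both views show all five pieces flat and apart in their matching trays, and both bottles standing. I'm handing in.

```bash
python3 -c "
from plant import *
print(finish_job())"
```

```text
the job is handed in; nothing more can be done
None
```

The job is handed in after about 28 s of the 109 s allowed: in the last camera views both discs, both leaves and the hexagon lie flat and apart in their matching trays, and both bottles are standing.

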